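Pry open the programming nest and load a circuit board

ROBOT

A 7-joint arm with a two-finger parallel gripper is mounted at the origin on the work surface. World frame = base frame: x ahead of the robot, y to its left, z up, the work surface at z = 0. Lengths are in m, angles in degrees, forces in N, time in s.
With the tool pointing down it reaches from about 0.425 to 0.95 m from the base axis. Payload 4.7 kg.
Tool frame: the origin (TCP) lies midway between the tips of the shut fingers; the grasp point (between the pads) lies 19 mm behind it (grasp_offset is the distance from the TCP to the grasp point, in m); z points along the fingers, y is the direction in which the jaws open and shut (so a half turn about z gives the same grasp; the last joint's range is limited). The gripper opens to 85 mm and grips with 20 to 120 N. Pads are 22 mm wide; open, the fingers measure 114 mm over their backs; the gripper's body (76 mm by 85 mm) begins 54 mm behind the grasp point. The pads swing forward as they close: fully open they stand 13 mm farther back than shut.
Start: joints at [63.833, 26.849, -2.785, 87.806, 1.381, 65.374, -4.715], TCP at [0.28, -0.614, 0.231] pointing down, gripper open.
Joint ranges: [-148.3, 148.3], [-19.14, 114.17], [-79.39, 73.82], [5.75, 140.21], [-59.74, 239.74], [12.07, 113.84], [-152.46, 152.46]. Speed limits (degrees/s): [147.25, 147.25, 180, 180, 180, 180, 180].

INTERFACE

Orientations are given as [roll, pitch, yaw] about the fixed x, y, z axes, in that order (R = Rz(yaw) Ry(pitch) Rx(roll)).
In Python, from bench import * gives the robot as it stands.
- The arm moves only by the shell command python3 -m pendant 'ROWS' [FORCE]. ROWS is JSON, a list of rows, each an object of numbers: "x", "y", "z": the shift along the tool's x, y, z in cm; "yaw": the turn about the tool's z in rad; "claw": the finger opening in cm, from 0 to 8.54. A call has 1 to 8 rows; each row is the pose to reach, as a shift and turn from the pose measured when the call began, along the tool's axes at that moment; what a row does not reach only later rows make up. A row lasts 1/10 s, in which the tool goes at most 50 mm and 8.59 degrees, less where a joint would pass 70% of its speed; a pose out of reach is approached as far as the arm can. A call with a gripper value outside its range is refused whole. The fingers move at their own pace and stop on an object; FORCE is the grip in N (left out, the last holds). Time passes only in rows, so rows that repeat a pose let the fingers close. It gives the time, the measured TCP pose, the force and the opening at its end, in the units of the state.
- read_state(): the state, without advancing time (a new reading comes with each control period).
- camera(name): name is "side" or "top"; returns a dict with "pixels" (400x640x3 uint8, red, green, blue), "K" (3x3 intrinsics, pixels), "R" (3x3) and "t" (3): a world point X has camera coordinates R X + t. Camera axes: x right, y down, z forward; pixel columns grow to the right and rows downward; lengths in m; the calibration is good to about 2 mm. A picture is of the moment at which its call begins. There is no depth.
- sign_off(): hands the job in, once; it reports no verdict.
The state is a dict: "t": time; "q": joint angles; "qvel": joint speeds; "effort": joint torques, N m; "ee_pos": TCP position; "ee_rot": TCP orientation; "wrist_force": force on the tool from outside, world axes, zero at the start; "moment": the same for the moment, N m; "gripper_width": finger opening in m.
Only numpy, scipy, OpenCV 4.12 (cv2) and the standard library are available. Lean on these libraries where they do the work, as an engineer would, in place of code of your own. Each camera call takes 0.05 s, during which the arm holds its last target. There are 200 camera calls.

TASK

Take the pry blade from the blue mat, slip its tip into the orange notch under the closed cover of the programming nest, and lever the cover up with the blade, not with the gripper; swing it back until it stands open past upright and stays there. Lay the blade back flat on the blue mat, then gently lower the green circuit board over the nest's two brass pins until it rests flush on the nest floor, and let go. Leave the other things on the table where they are.

Things in the scene. Friction and masses are not known exactly. Their poses are not given: they have to be found in the camera images.
- nest: Programming nest, a grey box fixed to the table, 170 (x) x 180 (y) x 54 mm high with its cover shut. Origin: centre of its underside; x points from the front (orange notch) to the back (hinge), y along the hinge, z up. Inside, a cavity 130 (x) x 152 (y) mm, its middle 3 mm behind the origin, floor 30 mm up, side and back walls up to 47 mm.
- cover (a joint): Cover hinge, rad: 0 shut, grows as the lip rises, stop at 1.95 (past upright). Cover: grey plate 155 x 176 x 7 mm, about 180 g, orange mark at the lip. Hinge axis along nest y at nest x = +80, z = 47 mm. It is stiff (about 0.25 N m friction) and stays where it is left; the lip lifts with about 3 N.
- cover_lip (a point): Middle of the cover's lower front edge (the lip), 155 mm from the hinge axis. It moves with the cover; shut, it is at x = -75 mm, z = 47 mm in the nest's frame.
- notch (a point): Point on the sill straight below the shut lip: nest x = -75, y = 0, z = 41 mm; axes as the nest's. The flat orange sill is 56 mm wide, its top 41 mm above the nest's underside; it runs from nest x = -102 (27 mm ahead of the lip) to -62, where the cavity begins. The gap between sill and shut cover is only 6 mm high.
- seat (a point): Centre of the nest's floor, 30 mm above its underside; axes as the nest's. The board's origin belongs here. Two brass pins, 6 mm thick, stand 12 mm above the floor (top 3 mm tapered to 3 mm) at x, y = (-24, +38) and (+24, -38) mm from here.
- blade: Pry blade lying on the mat, about 120 g: yellow handle 100 long x 20 wide x 22 mm high (black end) and a flat steel blade 16 wide x 3 mm thick that sticks out 95 mm from it, mid-thickness 11 mm above the underside. Origin: on the underside at the front end of the handle; x points along the blade to its tip, z up.
- blade_grip (a point): Point on the top face of the pry blade's handle, 25 mm behind the front end of the handle, 22 mm above its underside, near the centre of mass; axes as the blade's. Grip across the 20 mm width.
- blade_tip (a point): Tip of the pry blade, at mid-thickness, 95 mm ahead of the blade's origin and 11 mm above its underside; axes as the blade's.
- mat: Thin blue tool mat fixed to the table, 230 (x) x 150 (y) x 2 mm. Origin: centre of its underside. The blade starts on it and must end on it.
- board: Green circuit board, 70 (x) x 100 (y) x 5 mm, about 110 g, loose on the table. Origin: centre of its underside, z up. Two 9 mm through holes at x, y = (-24, +38) and (+24, -38) mm; fits either way round (half a turn). A heat sink 40 (x) x 26 (y) mm stands mid-board, top 27 mm above the underside: grip its 26 mm. Other parts are under 14 mm.
- module_a: Bystander: brown module 30 x 30 x 20 mm on four legs; origin under its centre.
- module_b: Bystander: the same as module_a.
- draught_black: Bystander: black draughts piece, 30 mm across, 10 mm high; origin under its centre.
- draught_white: Bystander: white draughts piece, 30 mm across, 10 mm high; origin under its centre.
- screwdriver: Bystander: a screwdriver lying on the table; origin on its underside.
- jar: Bystander: a jar 50 mm across and 60 mm high; origin under its centre.
Things that resemble listed ones, but are neither listed nor needed, are in the scene too. Several things have the shape of the board; the one meant has the colours described above.

How it is judged (in metres and radians):
On the way, in this order (a step that is already met when the one before it is completed fails the run):
1. the cover is raised more than 0.3 rad by the blade, which touches it (value of joint cover above 0.3 rad and contact force between blade and cover above 0.2 N).
2. the cover stands open past 1.6 rad (value of joint cover above 1.6 rad), for 0.2 s.
3. the blade lies still on the blue mat, let go, before the board is in the nest (x of blade_grip in the frame of mat between -0.115 and 0.115 m and y of blade_grip in the frame of mat between -0.075 and 0.075 m and height (world z) of blade_grip below 0.034 m and height (world z) of blade_tip below 0.03 m and linear speed of blade below 0.01 m/s and contact force between the fingers and blade below 0.1 N and horizontal distance between board and seat above 0.1 m), for 0.2 s.
At the end, for the whole second after the job is handed in: Cover open past 1.6 rad; blade at rest flat on the mat (its grip point over the mat); board at rest on the nest floor over both pins: centre within 4 mm of the seat, within 2.5 mm of flush, level within 0.04 rad, lined up with the nest within 0.1 rad (either way round) (value of joint cover above 1.6 rad and x of blade_grip in the frame of mat between -0.115 and 0.115 m and y of blade_grip in the frame of mat between -0.075 and 0.075 m and height (world z) of blade_grip below 0.034 m and height (world z) of blade_tip below 0.03 m and linear speed of each of blade, board below 0.01 m/s and horizontal distance between board and seat below 0.004 m and z of board in the frame of seat between -0.0025 and 0.0025 m and angle between board's own z axis and vertical below 0.04 rad and angle between the x axis of board and the x axis of nest, either way round below 0.1 rad); the robot touches nothing.
It fails at once if the gripper or arm pushes the cover while it is less than 0.5 rad open (value of joint cover below 0.5 rad and contact force between any of the fingers, the arm and cover above 1 N).
It fails at once if the board is rammed or dropped into the nest (more than 60 N) (contact force between board and nest above 60 N).
It fails at once if a bystander is moved more than 40 mm (distance of any of module_a, module_b, draught_black, draught_white, screwdriver, jar from where it was at the start of the episode above 0.04 m).
It also fails if it takes over 69 s, if anything falls off the work surface, if the arm or the gripper's body presses on something with over 40 N, if the wrist force passes 120 N, or if a joint passes its speed limit or range.

## Working session

There is one attempt and no reset: what is moved stays moved. The work goes in short steps, Python scripts to look and compute and a shell command to move; the robot and the scene stay as the last step left them, time stands still between calls to the robot, and variables do not carry over. Pictures are saved under pics/ and viewed, about 8 in all and at most 12, crops included, and the job is handed in when it is done.

```bash
ls; mkdir -p pics; python3 - <<'E'
from bench import *
import cv2
s=read_state(); print(s)
for n in("top","side"):
    c=camera(n); cv2.imwrite(f"pics/{n}0.png",c["pixels"][:,:,::-1]); print(n,c["K"],c["R"],c["t"])
E
```

```text
pics
{'t': 0.0, 'q': array([63.83260312, 26.89750636, -2.78158545, 87.87506464,  1.37973355,
       65.37499725, -4.71647392]), 'qvel': array([ 0.03888042, -0.0733546 , -0.05809429,  0.06547166, -0.01728274,
        0.08665802,  0.01565391]), 'effort': array([-5.69687836e-04, -5.10316300e+01, -4.71121597e-02, -2.37713134e+01,
        1.06075394e-02,  7.60743365e-03,  1.33726545e-06]), 'ee_pos': array([ 0.27978268, -0.61363121,  0.230249  ]), 'ee_rot': array([-1.79886022e+02,  4.48776214e-03,  2.45094876e+01]), 'wrist_force': array([ 0.08955642, -0.48599223, -0.36334777]), 'moment': array([ 0.00123825, -0.05361513,  0.02404094]), 'gripper_width': 0.08531123073513538}
top [[443.26005902   0.         325.61989076]
 [  0.         443.26005902 196.79195521]
 [  0.           0.           1.        ]] [[ 0.1029284  -0.9946841   0.00304809]
 [-0.97400699 -0.10140945 -0.20254999]
 [ 0.20178236  0.01787928 -0.97926718]] [-0.09104051  0.59363492  1.23349587]
side [[392.64084993   0.         316.97788635]
 [  0.         392.64084993 204.41895478]
 [  0.           0.           1.        ]] [[ 9.71073966e-01 -2.38778354e-01  4.99497398e-04]
 [-1.82643396e-01 -7.44126153e-01 -6.42586694e-01]
 [ 1.53807482e-01  6.23907979e-01 -7.66212824e-01]] [-0.57892005  0.1148844   0.97859094]
```

View pics/top0.png

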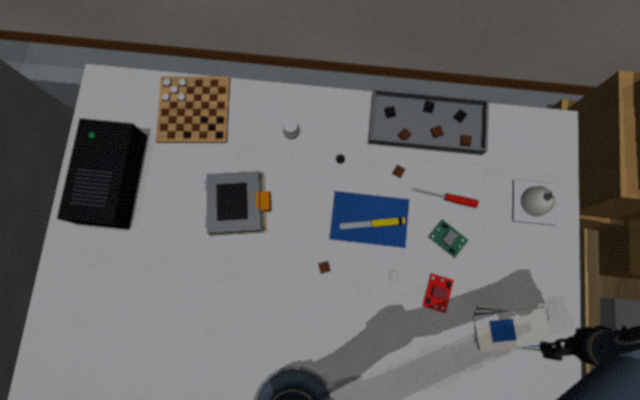

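View pics/side0.png

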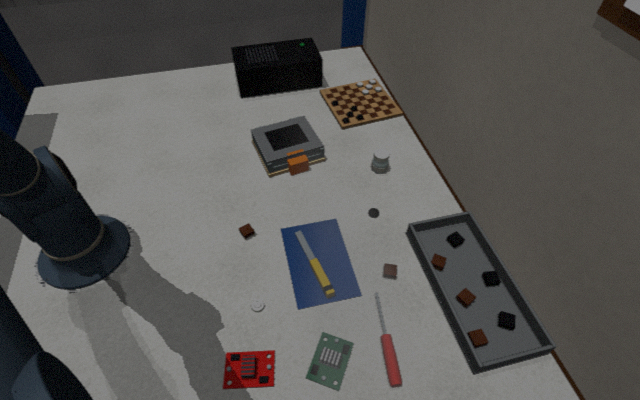

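The top view shows the nest (orange notch at 263,201), the mat and blade (340–405, 225), and the green board (448,238). The red board is a decoy. I'll enlarge each for measurement.

```bash
cat > h.py <<'E'
from bench import *
import numpy as np, cv2
def tile(im,x0,y0,w,h,s):
    t=cv2.resize(im[y0:y0+h,x0:x0+w],None,fx=s,fy=s,interpolation=cv2.INTER_CUBIC)
    t=cv2.convertScaleAbs(t,alpha=1.5)
    for x in range(-(-x0//10)*10,x0+w,10):
        cv2.line(t,(int((x-x0+.5)*s),0),(int((x-x0+.5)*s),6),(0,0,255),1); cv2.putText(t,str(x),(int((x-x0+.5)*s)-10,16),0,.33,(0,0,255),1)
    for y in range(-(-y0//10)*10,y0+h,10):
        cv2.line(t,(0,int((y-y0+.5)*s)),(6,int((y-y0+.5)*s)),(0,0,255),1); cv2.putText(t,str(y),(8,int((y-y0+.5)*s)+4),0,.33,(0,0,255),1)
    return t
def pix(c,u,v,z):
    d=c["R"].T@np.linalg.inv(c["K"])@np.array([u,v,1.]); o=-c["R"].T@c["t"]
    return o+d*(z-o[2])/d[2]
def proj(c,X):
    p=(c["R"]@np.atleast_2d(X).T).T+c["t"]; p=p@c["K"].T; return p[:,:2]/p[:,2:]
def snap(n,f,tiles):
    "tiles: (x0,y0,w,h,scale,px,py)"
    c=camera(n); im=np.ascontiguousarray(c["pixels"][:,:,::-1]); out=np.zeros((600,800,3),np.uint8)
    for x0,y0,w,h,s,px,py in tiles:
        t=tile(im,x0,y0,w,h,s)[:600-py,:800-px]; out[py:py+t.shape[0],px:px+t.shape[1]]=t
    cv2.imwrite(f,out); return c
E
python3 - <<'E'
from h import *
snap("top","pics/t1.png",[(198,162,80,80,5,0,0),(420,210,55,55,6.5,410,0),(325,185,90,66,4,0,330+72)])
snap("side","pics/s1.png",[(245,110,85,70,4.7,0,0),(300,325,60,70,5.5,410,0),(278,215,85,96,2.7,0,335),(278,215,85,96,2.7,0,335)])
E
```

```text
(no output)
```

View pics/t1.png

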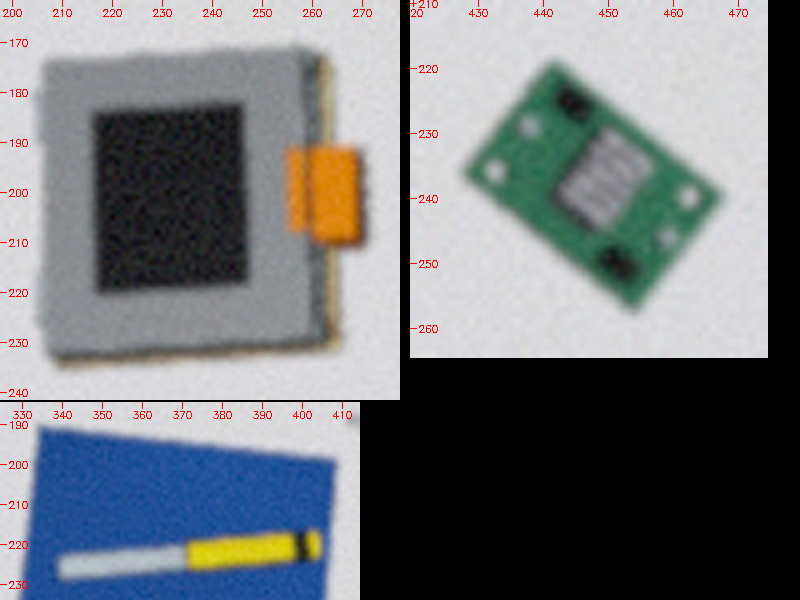

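View pics/s1.png

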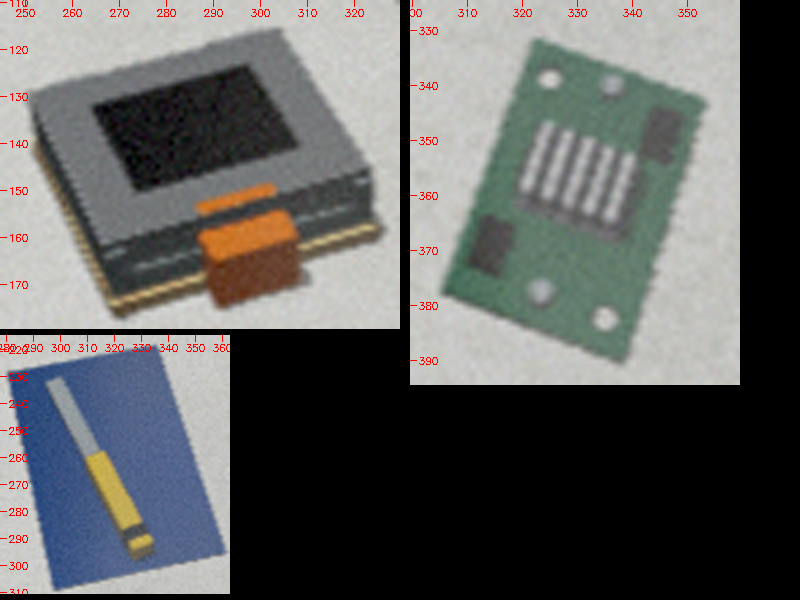

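```bash
cat > fit.py <<'E'
from h import *
from scipy.optimize import least_squares
cs=[camera("top"),camera("side")]
def fit(name,L,pt,ps,p0,z0=0):
    L=np.array(L,float)/1000; P=[np.array(pt,float),np.array(ps,float)]
    def f(p,sel=(0,1)):
        c,s=np.cos(p[2]),np.sin(p[2]); X=L@np.array([[c,-s,0],[s,c,0],[0,0,1]]).T+[p[0],p[1],z0]
        return np.concatenate([(proj(cs[k],X)-P[k])[~np.isnan(P[k][:,0])].ravel() for k in sel])
    r=least_squares(f,p0,loss="soft_l1"); e=f(r.x)
    print(name,r.x[:2].round(4),np.degrees(r.x[2]).round(2),"rms",np.sqrt((e**2).mean()).round(2),
      "top/side only",*[np.append(q[:2],np.degrees(q[2])).round(4) for q in (least_squares(lambda p:f(p,(k,)),r.x).x for k in(0,1))])
    print(e.reshape(-1,2).round(1).tolist())
if __name__=="__main__":
  n=(np.nan,np.nan)
  fit("nest",[(80,88,54),(80,-88,54),(-75,-88,54),(-75,88,54),(-102,28,41),(-102,-28,41)],
   [(207.5,232),(206.5,173.5),(257.5,171.2),(259,231),(269,209.2),(268.5,191.2)],
   [(250.9,129.7),(304.5,115.5),(323.6,146.1),(266.8,162.3),(288.1,164.2),(307.9,159.5)],[.6,.2,1.57])
  fit("board",[(-35,50,5),(-35,-50,5),(35,-50,5),(35,50,5),(-24,38,5),(24,-38,5)],
   [(427.5,236),(454,257.2),(467.5,239.8),(441.8,219),(432.6,235.8),(462.4,239.7)],
   [(321.9,331.4),(305.3,377.6),(338.9,390.5),(353.7,343.2),(324.8,338.7),(335,382.5)],[.5,-.35,.6])
  fit("blade",[(95,8,12.5),(95,-8,12.5),(0,10,22),(0,-10,22),(-100,10,22),(-100,-10,22)],
   [(339,228.75),(339,223.3),(372,226.8),(371.5,220),(404.8,223.5),(404.5,216.8)],
   [(294.9,232.3),(299.7,230.1),(309.4,260.8),(316,257.5),(325.3,291.5),(333.1,287.8)],[.5,-.1,1.57],.002)
  fit("mat",[(-115,75,2),(115,75,2),(115,-75,2),(-115,-75,2)],[(409,247),(330,240),(334,191),(408.75,199)],
   [(297.5,309),(280.5,228.2),(336,219),(361.2,295.2)],[.5,-.1,1.57])
  print(pix(cs[0],325,0,0)*0-cs[0]["R"].T@cs[0]["t"])
E
python3 fit.py
```

```text
nest [0.5606 0.2379] 98.71 rms 0.73 top/side only [ 0.5598  0.2379 98.9357] [ 0.5611  0.2381 98.5371]
[[-1.6, 0.3], [-0.3, -0.2], [1.0, -0.4], [0.7, -1.3], [0.1, 0.4], [0.1, -0.2], [-0.5, -0.7], [-0.4, -0.2], [-0.2, -0.5], [-0.9, -0.6], [1.4, 1.3], [-0.1, 0.7]]
board [ 0.524 -0.405] -34.07 rms 0.31 top/side only [  0.5243  -0.4044 -34.3175] [  0.5239  -0.4052 -33.9519]
[[-0.1, 0.2], [0.2, 0.6], [0.7, -0.1], [-0.3, -0.5], [0.2, 0.2], [0.4, 0.3], [0.3, 0.1], [-0.1, -0.1], [-0.3, 0.1], [-0.2, -0.5], [0.3, -0.3], [0.2, -0.1]]
blade [ 0.542  -0.1714] 100.35 rms 1.1 top/side only [  0.5422  -0.1718 100.665 ] [  0.5424  -0.1691 100.6252]
[[0.4, -0.1], [-0.0, 0.1], [-0.5, -0.3], [-0.6, -0.2], [0.2, 0.4], [-0.2, 0.4], [-0.7, -0.2], [0.3, -0.1], [-1.1, -1.3], [-0.1, -0.9], [0.7, 3.1], [1.0, 3.5]]
mat [ 0.5582 -0.1671] 89.65 rms 1.04 top/side only [ 0.5579 -0.1701 90.9625] [ 0.5587 -0.1661 89.0227]
[[-3.4, 0.6], [-1.0, -0.8], [0.3, -0.4], [0.4, -0.3], [0.1, 0.8], [-0.8, 0.7], [-0.5, -0.7], [0.7, 0.3]]
[ 0.33867751 -0.05241038  1.32844027]
```

```bash
cat >> h.py <<'E'
from scipy.spatial.transform import Rotation as Rot
def to(x,y,z,yaw):
    s=read_state(); R=Rot.from_euler("xyz",s["ee_rot"],degrees=True).as_matrix()
    d=R.T@(np.array([x,y,z])-s["ee_pos"])*100
    dy=-np.radians((yaw-s["ee_rot"][2]+180)%360-180)
    print("rel cm",d.round(2),"yaw",round(dy,3),"| now",s["ee_pos"].round(4),s["ee_rot"].round(2),"q",s["q"].round(0)[[0,6]],"t",round(s["t"],2))
E
python3 -c "
from h import *
to(.5466,-.1961,.12,100.5)"
```

```text
rel cm [ 41.6  -26.95  11.11] yaw -1.326 | now [ 0.28  -0.614  0.231] [-179.97    0.     24.52] q [64. -5.] t 0.3
```

```bash
R='{"x":41.6,"y":-26.95,"z":11.1,"yaw":-1.326}'; python3 -m pendant '[{"x":41.6,"y":-26.95,"z":0,"yaw":-1.326},{"x":41.6,"y":-26.95,"z":0,"yaw":-1.326},{"x":41.6,"y":-26.95,"z":0,"yaw":-1.326},{"x":41.6,"y":-26.95,"z":0,"yaw":-1.326},{"x":41.6,"y":-26.95,"z":0,"yaw":-1.326},{"x":41.6,"y":-26.95,"z":0,"yaw":-1.326},{"x":41.6,"y":-26.95,"z":0,"yaw":-1.326},{"x":41.6,"y":-26.95,"z":0,"yaw":-1.326}]' 40; python3 -c "
from h import *
to(.5466,-.1961,.06,100.5)"
```

```text
rel cm [ 41.6  -26.95  17.11] yaw -1.326 | now [ 0.28  -0.614  0.231] [-179.97    0.     24.52] q [64. -5.] t 0.3validation failed for argument at $[0]...
```

```bash
python3 -m pendant '[{"x":41.6,"y":-26.95,"z":0,"yaw":-1.326,"claw":8.5},{"x":41.6,"y":-26.95,"z":0,"yaw":-1.326,"claw":8.5},{"x":41.6,"y":-26.95,"z":0,"yaw":-1.326,"claw":8.5},{"x":41.6,"y":-26.95,"z":0,"yaw":-1.326,"claw":8.5},{"x":41.6,"y":-26.95,"z":0,"yaw":-1.326,"claw":8.5},{"x":41.6,"y":-26.95,"z":0,"yaw":-1.326,"claw":8.5},{"x":41.6,"y":-26.95,"z":0,"yaw":-1.326,"claw":8.5},{"x":41.6,"y":-26.95,"z":0,"yaw":-1.326,"claw":8.5}]'; python3 -c "
from h import *
to(.5466,-.1961,.06,100.5)"
```

```text
t: 1.1
ee_pos: [0.4959, -0.2753, 0.2315]
ee_rot: [180.0, 0.0, 93.6]
wrist_force: [0.7, -0.7, -0.2]
gripper_width: 0.085
rel cm [ 7.59  5.55 17.15] yaw -0.12 | now [ 0.4959 -0.2753  0.2315] [1.7998e+02 1.0000e-02 9.3600e+01] q [44. 20.] t 1.1
```

```bash
python3 -m pendant '[{"x":7.59,"y":5.55,"z":4,"yaw":-0.12,"claw":8.5},{"x":7.59,"y":5.55,"z":8,"yaw":-0.12,"claw":8.5},{"x":7.59,"y":5.55,"z":12,"yaw":-0.12,"claw":8.5},{"x":7.59,"y":5.55,"z":15,"yaw":-0.12,"claw":8.5},{"x":7.59,"y":5.55,"z":17.1,"yaw":-0.12,"claw":8.5},{"x":7.59,"y":5.55,"z":17.1,"yaw":-0.12,"claw":6},{"x":7.59,"y":5.55,"z":17.1,"yaw":-0.12,"claw":5},{"x":7.59,"y":5.55,"z":17.1,"yaw":-0.12,"claw":5}]'; python3 -c "
from h import *
to(.5466,-.1961,.006,100.5)
snap('top','pics/t2.png',[(310,170,120,90,6.6,0,0)])"
```

```text
t: 1.9
ee_pos: [0.548, -0.1966, 0.0624]
ee_rot: [179.8, 0.1, 100.4]
wrist_force: [-0.2, 0.4, 0.3]
gripper_width: 0.0499
rel cm [ 0.09 -0.14  5.64] yaw -0.001 | now [ 0.548  -0.1966  0.0624] [1.7981e+02 1.1000e-01 1.0045e+02] q [34. 10.] t 1.9
```

View pics/t2.png

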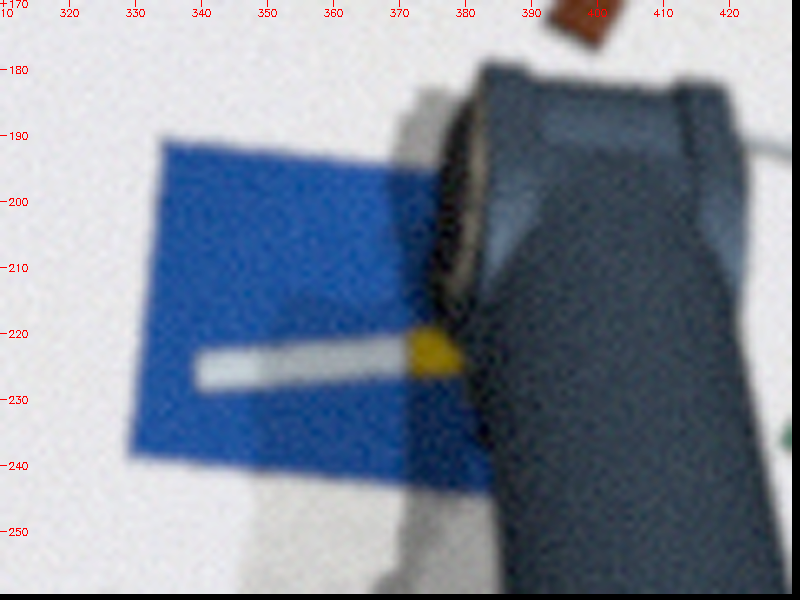

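The gripper hovers over the handle (front end at 371,223) and the blade is undisturbed. I'll descend and close.

```bash
python3 -m pendant '[{"x":0.1,"y":-0.14,"z":2,"yaw":0,"claw":5},{"x":0.1,"y":-0.14,"z":4,"yaw":0,"claw":5},{"x":0.1,"y":-0.14,"z":5.2,"yaw":0,"claw":5},{"x":0.1,"y":-0.14,"z":5.5,"yaw":0,"claw":5},{"x":0.1,"y":-0.14,"z":5.5,"yaw":0,"claw":5}]' 40; python3 -m pendant '[{"x":0,"y":0,"z":0,"yaw":0,"claw":3},{"x":0,"y":0,"z":0,"yaw":0,"claw":1},{"x":0,"y":0,"z":0,"yaw":0,"claw":1},{"x":0,"y":0,"z":0,"yaw":0,"claw":1},{"x":0,"y":0,"z":0,"yaw":0,"claw":1}]' 40;  python3 -m pendant '[{"x":0,"y":0,"z":0,"yaw":0,"claw":0.5},{"x":0,"y":0,"z":0,"yaw":0,"claw":0.5},{"x":0,"y":0,"z":0,"yaw":0,"claw":0.5}]' 120
```

```text
t: 2.45
ee_pos: [0.5469, -0.1962, 0.0079]
ee_rot: [179.8, 0.1, 100.4]
wrist_force: [0.3, -0.5, -0.4]
gripper_width: 0.0497
t: 2.95
ee_pos: [0.5479, -0.1964, 0.009]
ee_rot: [179.7, 0.2, 100.4]
wrist_force: [-0.8, 0.1, 6.0]
gripper_width: 0.0188
t: 3.25
ee_pos: [0.5481, -0.1964, 0.0093]
ee_rot: [179.6, 0.2, 100.4]
wrist_force: [-0.4, 0.1, 5.3]
gripper_width: 0.0168
```

```bash
python3 -m pendant '[{"x":0,"y":0,"z":-2,"yaw":0,"claw":0.5},{"x":0,"y":0,"z":-5,"yaw":0,"claw":0.5},{"x":0,"y":0,"z":-8,"yaw":0,"claw":0.5},{"x":0,"y":0,"z":-10,"yaw":0,"claw":0.5},{"x":0,"y":0,"z":-10,"yaw":0,"claw":0.5}]' 120; python3 -c "
from h import *
to(.5921,.0323,.07,98.5)
"
```

```text
t: 3.75
ee_pos: [0.5489, -0.1966, 0.1115]
ee_rot: [179.4, 0.3, 100.4]
wrist_force: [0.6, -0.2, -0.8]
gripper_width: 0.017
rel cm [21.76  8.34  4.11] yaw 0.033 | now [ 0.5489 -0.1966  0.1115] [179.4    0.35 100.42] q [35. 12.] t 3.75
```

```bash
python3 -m pendant '[{"x":4,"y":1.5,"z":0,"yaw":0.03,"claw":0.5},{"x":8,"y":3,"z":0,"yaw":0.03,"claw":0.5},{"x":12,"y":4.6,"z":0,"yaw":0.03,"claw":0.5},{"x":16,"y":6.1,"z":0,"yaw":0.03,"claw":0.5},{"x":19.5,"y":7.5,"z":0,"yaw":0.03,"claw":0.5},{"x":21.76,"y":8.34,"z":1,"yaw":0.03,"claw":0.5},{"x":21.76,"y":8.34,"z":3,"yaw":0.03,"claw":0.5},{"x":21.76,"y":8.34,"z":4,"yaw":0.03,"claw":0.5}]';python3 -m pendant '[{"x":0,"y":0,"z":0,"yaw":0,"claw":0.5},{"x":0,"y":0,"z":0,"yaw":0,"claw":0.5}]'; python3 -c "
from h import *
to(.5921,.0323,.07,98.5)
snap('top','pics/t3.png',[(198,162,100,75,4,0,0)])
c=snap('side','pics/s3.png',[(245,110,95,85,4.2,0,0)])
a=cv2.imread('pics/t3.png')[:300,:400];b=cv2.imread('pics/s3.png')[:357,:400]
o=np.zeros((360,800,3),np.uint8);o[:300,:400]=a;o[:357,400:]=b;cv2.imwrite('pics/ts3.png',o)
"
```

```text
t: 4.55
ee_pos: [0.5899, 0.0331, 0.0679]
ee_rot: [179.7, 0.3, 98.8]
wrist_force: [0.0, -0.6, -1.6]
gripper_width: 0.0166
t: 4.75
ee_pos: [0.589, 0.032, 0.0668]
ee_rot: [179.8, 0.3, 98.8]
wrist_force: [-0.6, 0.7, -0.8]
gripper_width: 0.0167
rel cm [-0.02  0.31 -0.32] yaw 0.004 | now [0.589  0.032  0.0668] [179.85   0.31  98.75] q [ 11. -15.] t 4.75
```

View pics/ts3.png

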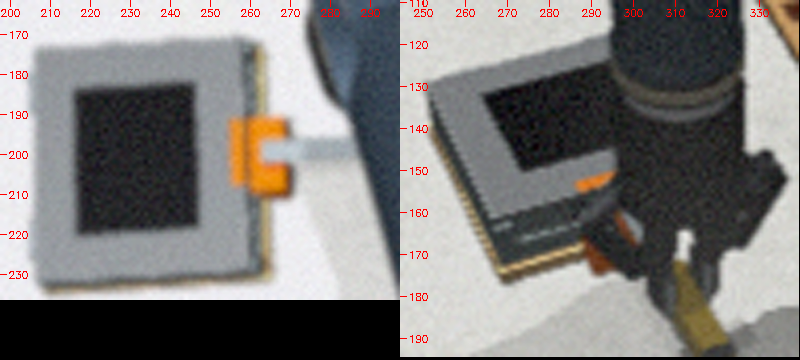

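The blade tip at (263,199) is over the orange sill, ahead of the lip and centred on it. I'll lower it until it touches the sill.

```bash
python3 -c "
from h import *
c=camera('top'); print(pix(c,262.8,199,.072))"; python3 -m pendant '[{"x":0,"y":0.2,"z":1,"yaw":0,"claw":0.5},{"x":0,"y":0.2,"z":2,"yaw":0,"claw":0.5},{"x":0,"y":0.2,"z":2.4,"yaw":0,"claw":0.5},{"x":0,"y":0.2,"z":2.4,"yaw":0,"claw":0.5}]'; for i in 1; do python3 -m pendant '[{"x":0,"y":0,"z":0.1,"yaw":0,"claw":0.5},{"x":0,"y":0,"z":0.2,"yaw":0,"claw":0.5},{"x":0,"y":0,"z":0.2,"yaw":0,"claw":0.5}]'; done
```

```text
[0.57228762 0.15045194 0.072     ]
t: 5.3
ee_pos: [0.5917, 0.0324, 0.0433]
ee_rot: [179.8, 0.3, 98.8]
wrist_force: [-0.1, 0.8, -0.0]
gripper_width: 0.0169
t: 5.6
ee_pos: [0.5918, 0.0325, 0.0414]
ee_rot: [179.8, 0.3, 98.8]
wrist_force: [-0.2, 0.6, -0.8]
gripper_width: 0.0166
```

Measured tip (.572, .150) agrees with the estimate. I'll go on in 1 mm steps.

```bash
for i in 1; do python3 -m pendant '[{"x":0,"y":0,"z":0.1,"yaw":0,"claw":0.5},{"x":0,"y":0,"z":0.15,"yaw":0,"claw":0.5},{"x":0,"y":0,"z":0.15,"yaw":0,"claw":0.5}]'; python3 -m pendant '[{"x":0,"y":0,"z":0.1,"yaw":0,"claw":0.5},{"x":0,"y":0,"z":0.1,"yaw":0,"claw":0.5},{"x":0,"y":0,"z":0.1,"yaw":0,"claw":0.5}]'; python3 -m pendant '[{"x":0,"y":0,"z":0.1,"yaw":0,"claw":0.5},{"x":0,"y":0,"z":0.1,"yaw":0,"claw":0.5},{"x":0,"y":0,"z":0.1,"yaw":0,"claw":0.5}]';done; python3 -c "
from h import *
print(read_state()['moment'])"
```

```text
t: 5.9
ee_pos: [0.5918, 0.0325, 0.0399]
ee_rot: [179.8, 0.3, 98.8]
wrist_force: [-0.7, -0.6, -1.9]
gripper_width: 0.017
t: 6.2
ee_pos: [0.5918, 0.0325, 0.0389]
ee_rot: [179.7, 0.3, 98.8]
wrist_force: [-0.0, 0.3, -1.1]
gripper_width: 0.017
t: 6.5
ee_pos: [0.592, 0.0325, 0.0381]
ee_rot: [179.7, 0.3, 98.8]
wrist_force: [-0.5, -0.9, 0.8]
gripper_width: 0.0169
[0.1408865  0.15391791 0.06351983]
```

```bash
python3 -m pendant '[{"x":0,"y":0,"z":0.1,"yaw":0,"claw":0.5},{"x":0,"y":0,"z":0.1,"yaw":0,"claw":0.5}]'; python3 -c "
from h import *
print(read_state()['moment'])"
```

```text
t: 6.7
ee_pos: [0.5921, 0.0325, 0.0373]
ee_rot: [179.7, 0.3, 98.8]
wrist_force: [-1.2, -0.7, 2.3]
gripper_width: 0.0166
[0.2351818  0.25623222 0.1120799 ]
```

```bash
python3 -m pendant '[{"x":0,"y":0,"z":-0.27,"yaw":0,"claw":0.5},{"x":0,"y":0,"z":-0.27,"yaw":0,"claw":0.5},{"x":0.6,"y":0,"z":-0.27,"yaw":0,"claw":0.5},{"x":1.2,"y":0,"z":-0.27,"yaw":0,"claw":0.5},{"x":1.6,"y":0,"z":-0.27,"yaw":0,"claw":0.5},{"x":1.6,"y":0,"z":-0.27,"yaw":0,"claw":0.5}]';python3 -c "
from h import *
print(read_state()['moment'])"
```

```text
t: 7.3
ee_pos: [0.5893, 0.0498, 0.0399]
ee_rot: [179.7, 0.3, 98.9]
wrist_force: [0.1, 0.6, -1.4]
gripper_width: 0.0169
[0.0316733  0.04824221 0.0307927 ]
```

```bash
python3 -m pendant '[{"x":0.5,"y":0,"z":0,"yaw":0,"claw":0.5},{"x":1.1,"y":0,"z":0,"yaw":0,"claw":0.5},{"x":1.1,"y":0,"z":0,"yaw":0,"claw":0.5}]';python3 -c "
from h import *
print(read_state()['moment'])
th=np.radians([0,5,10,15,20,30,40,50,60,70,80,90,95,100,105,110]);r=139
print(np.c_[np.degrees(th),r-r*np.cos(th),r*np.sin(th)].round(1))
snap('top','pics/t4.png',[(198,162,110,90,6,0,0)])"
```

```text
t: 7.6
ee_pos: [0.5874, 0.0622, 0.0399]
ee_rot: [179.7, 0.2, 99.0]
wrist_force: [0.9, -0.3, -0.4]
gripper_width: 0.0169
[ 0.02924069 -0.00167529  0.03978091]
[[  0.    0.    0. ]
 [  5.    0.5  12.1]
 [ 10.    2.1  24.1]
 [ 15.    4.7  36. ]
 [ 20.    8.4  47.5]
 [ 30.   18.6  69.5]
 [ 40.   32.5  89.3]
 [ 50.   49.7 106.5]
 [ 60.   69.5 120.4]
 [ 70.   91.5 130.6]
 [ 80.  114.9 136.9]
 [ 90.  139.  139. ]
 [ 95.  151.1 138.5]
 [100.  163.1 136.9]
 [105.  175.  134.3]
 [110.  186.5 130.6]]
```

View pics/t4.png

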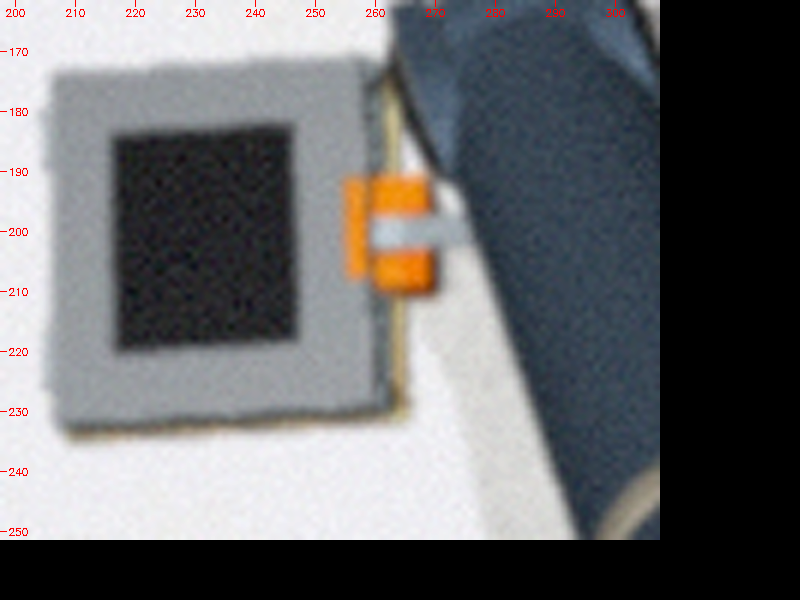

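The blade enters under the lip at (259,200), centred. I'll lever along the arc.

```bash
python3 -m pendant '[{"x":0,"y":0,"z":-0.6,"yaw":0,"claw":0.5},{"x":0.05,"y":0,"z":-1.2,"yaw":0,"claw":0.5},{"x":0.1,"y":0,"z":-1.8,"yaw":0,"claw":0.5},{"x":0.2,"y":0,"z":-2.6,"yaw":0,"claw":0.5},{"x":0.35,"y":0,"z":-3.2,"yaw":0,"claw":0.5},{"x":0.5,"y":0,"z":-3.8,"yaw":0,"claw":0.5},{"x":0.85,"y":0,"z":-4.9,"yaw":0,"claw":0.5},{"x":0.85,"y":0,"z":-4.9,"yaw":0,"claw":0.5}]';python3 -c "
from h import *
print(read_state()['moment'])
a=camera('top');b=camera('side')
o=np.zeros((380,800,3),np.uint8)
o[:375,:400]=tile(np.ascontiguousarray(a['pixels'][:,:,::-1]),190,150,100,94,4)[:375,:400]
o[:375,400:]=tile(np.ascontiguousarray(b['pixels'][:,:,::-1]),240,90,100,94,4)[:375,:400]
cv2.imwrite('pics/p5.png',o)"
```

```text
t: 8.45
ee_pos: [0.587, 0.071, 0.0908]
ee_rot: [179.5, 0.2, 99.0]
wrist_force: [-0.1, -1.1, -2.5]
gripper_width: 0.0167
[-0.39192283 -0.01390749  0.00808817]
```

View pics/p5.png

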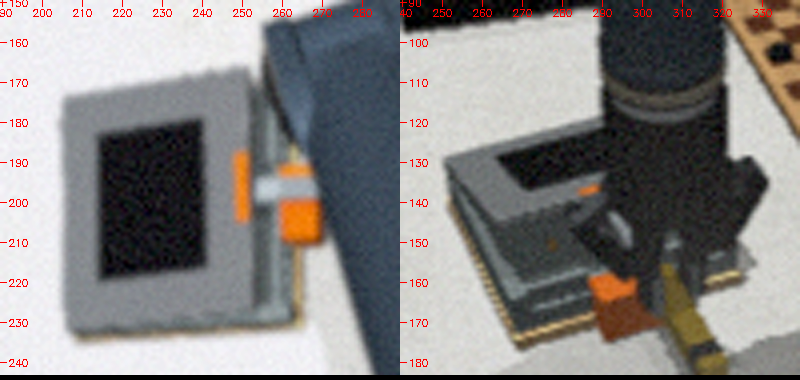

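The side and top views show the cover lifted about 20° on the blade (lip mark at 250,195), as planned. I'll continue.

```bash
python3 -m pendant '[{"x":0.5,"y":0,"z":-1.1,"yaw":0,"claw":0.5},{"x":1.0,"y":0,"z":-2.2,"yaw":0,"claw":0.5},{"x":1.7,"y":0,"z":-3.2,"yaw":0,"claw":0.5},{"x":2.4,"y":0,"z":-4.2,"yaw":0,"claw":0.5},{"x":3.2,"y":0,"z":-5.1,"yaw":0,"claw":0.5},{"x":4.1,"y":0,"z":-5.9,"yaw":0,"claw":0.5},{"x":5.1,"y":0,"z":-6.6,"yaw":0,"claw":0.5},{"x":5.1,"y":0,"z":-6.6,"yaw":0,"claw":0.5}]';python3 -c "
from h import *
print(read_state()['moment'])"
```

```text
t: 9.35
ee_pos: [0.5786, 0.1249, 0.1572]
ee_rot: [179.4, 0.1, 99.1]
wrist_force: [0.1, 0.2, -1.5]
gripper_width: 0.0171
[ 0.0080937   0.01585389 -0.04201142]
```

```bash
python3 -m pendant '[{"x":1,"y":0,"z":-0.7,"yaw":0,"claw":0.5},{"x":2.1,"y":0,"z":-1.2,"yaw":0,"claw":0.5},{"x":3.2,"y":0,"z":-1.7,"yaw":0,"claw":0.5},{"x":4.4,"y":0,"z":-2.0,"yaw":0,"claw":0.5},{"x":5.5,"y":0,"z":-2.3,"yaw":0,"claw":0.5},{"x":5.5,"y":0,"z":-2.3,"yaw":0,"claw":0.5}]';python3 -c "
from h import *
print(read_state()['moment'])
a=camera('top');b=camera('side')
o=np.zeros((380,800,3),np.uint8)
o[:375,:400]=tile(np.ascontiguousarray(a['pixels'][:,:,::-1]),190,150,100,94,4)[:375,:400]
o[:375,400:]=tile(np.ascontiguousarray(b['pixels'][:,:,::-1]),240,90,100,94,4)[:375,:400]
cv2.imwrite('pics/p6.png',o)"
```

```text
t: 9.95
ee_pos: [0.5694, 0.1825, 0.1809]
ee_rot: [179.3, -0.1, 99.3]
wrist_force: [0.1, -0.3, -1.4]
gripper_width: 0.0171
[0.06360533 0.02906392 0.01175108]
```

View pics/p6.png

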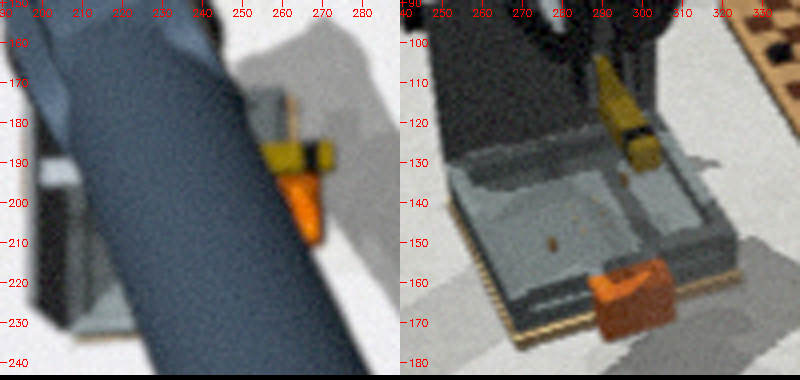

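The side view shows the cover near upright, the two pins visible at (552,244) and (623,180) in the picture, and the blade still behind it. I'll push on past upright.

```bash
python3 -m pendant '[{"x":1.2,"y":0,"z":-0.2,"yaw":0,"claw":0.5},{"x":2.4,"y":0,"z":-0.2,"yaw":0,"claw":0.5},{"x":3.6,"y":0,"z":-0.1,"yaw":0,"claw":0.5},{"x":4.8,"y":0,"z":0,"yaw":0,"claw":0.5},{"x":5.8,"y":0,"z":0.2,"yaw":0,"claw":0.5},{"x":6.4,"y":0,"z":0.3,"yaw":0,"claw":0.5},{"x":6.4,"y":0,"z":0.3,"yaw":0,"claw":0.5}]';python3 -c "
from h import *
print(read_state()['moment'])
to(.58,.0,.18,100.5)"
```

```text
t: 10.75
ee_pos: [0.5589, 0.2455, 0.1773]
ee_rot: [179.4, -0.1, 99.3]
wrist_force: [-1.4, -0.7, -1.8]
gripper_width: 0.017
[ 0.08192332  0.04279623 -0.00189634]
rel cm [-24.57  -1.87  -0.34] yaw -0.022 | now [0.5589 0.2455 0.1773] [ 1.7936e+02 -1.0000e-01  9.9260e+01] q [ -5. -32.] t 10.75
```

```bash
python3 -m pendant '[{"x":-3,"y":0,"z":-0.3,"yaw":0,"claw":0.5},{"x":-7,"y":0,"z":-0.3,"yaw":0,"claw":0.5},{"x":-11,"y":0,"z":-0.3,"yaw":0,"claw":0.5},{"x":-15,"y":0,"z":-0.3,"yaw":0,"claw":0.5},{"x":-19,"y":0,"z":-0.3,"yaw":0,"claw":0.5},{"x":-23,"y":-0.4,"z":-0.3,"yaw":0,"claw":0.5},{"x":-27,"y":-0.8,"z":-0.3,"yaw":0,"claw":0.5},{"x":-31,"y":-1.2,"z":-0.3,"yaw":0,"claw":0.5}]';python3 -c "
from h import *
to(.548,-.190,.08,100)"
```

```text
t: 11.55
ee_pos: [0.5972, -0.0638, 0.18]
ee_rot: [179.3, -0.1, 99.2]
wrist_force: [0.7, 0.5, -1.3]
gripper_width: 0.0165
rel cm [-11.69  -7.01   9.89] yaw -0.013 | now [ 0.5972 -0.0638  0.18  ] [ 1.7929e+02 -1.3000e-01  9.9250e+01] q [22.  0.] t 11.55
```

```bash
python3 -m pendant '[{"x":-4,"y":-2.4,"z":0,"yaw":0,"claw":0.5},{"x":-8,"y":-4.8,"z":0,"yaw":0,"claw":0.5},{"x":-11.7,"y":-7,"z":1,"yaw":0,"claw":0.5},{"x":-11.7,"y":-7,"z":4,"yaw":0,"claw":0.5},{"x":-11.7,"y":-7,"z":7,"yaw":0,"claw":0.5},{"x":-11.7,"y":-7,"z":9.9,"yaw":0,"claw":0.5},{"x":-11.7,"y":-7,"z":9.9,"yaw":0,"claw":0.5}]';python3 -c "
from h import *
to(.548,-.190,.013,100)
a=camera('top');b=camera('side')
o=np.zeros((600,800,3),np.uint8)
o[:400,:400]=tile(np.ascontiguousarray(a['pixels'][:,:,::-1]),180,130,240,120,3)[:360,:400]if 0 else cv2.resize(tile(np.ascontiguousarray(a['pixels'][:,:,::-1]),180,140,133,133,3),(400,400))
o[:400,400:]=cv2.resize(tile(np.ascontiguousarray(b['pixels'][:,:,::-1]),240,50,100,100,4),(400,400))
cv2.imwrite('pics/p7.png',o)"
```

```text
t: 12.25
ee_pos: [0.5452, -0.1894, 0.0764]
ee_rot: [179.7, -0.4, 99.2]
wrist_force: [-0.8, -0.1, -0.4]
gripper_width: 0.0172
rel cm [-0.14  0.22  6.34] yaw -0.014 | now [ 0.5452 -0.1894  0.0764] [179.66  -0.36  99.22] q [33. 11.] t 12.25
```

View pics/p7.png

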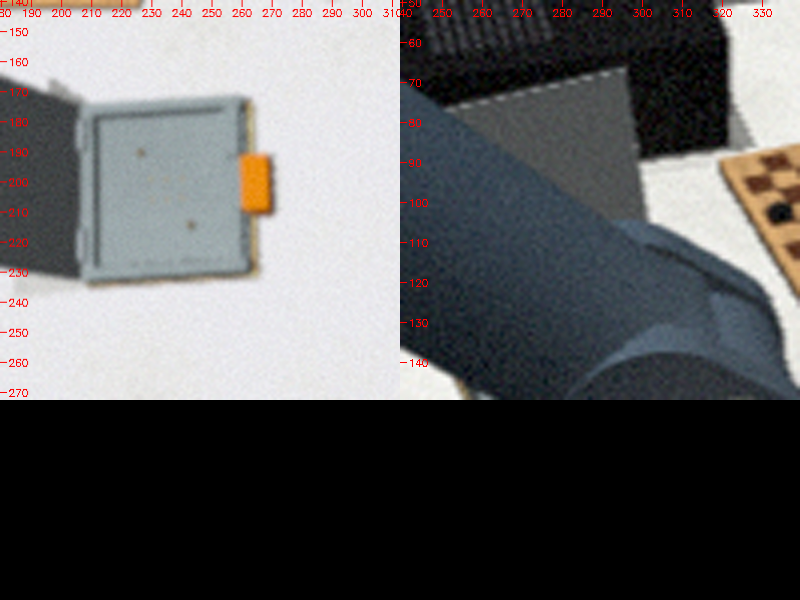

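Cover stands well past upright (top view: its underside is visible left of the hinge at x<205). Pins are at about (226.4,190) and (243,214). Next I lay the blade down.

```bash
python3 -m pendant '[{"x":-0.1,"y":0.2,"z":2,"yaw":0,"claw":0.5},{"x":-0.1,"y":0.2,"z":4,"yaw":0,"claw":0.5},{"x":-0.1,"y":0.2,"z":5.5,"yaw":0,"claw":0.5},{"x":-0.1,"y":0.2,"z":6.3,"yaw":0,"claw":0.5},{"x":-0.1,"y":0.2,"z":6.3,"yaw":0,"claw":0.5}]'; python3 -m pendant '[{"x":0,"y":0,"z":0.2,"yaw":0,"claw":0.5},{"x":0,"y":0,"z":0.3,"yaw":0,"claw":0.5},{"x":0,"y":0,"z":0.3,"yaw":0,"claw":0.5}]'; python3 -c "
from h import *
print(read_state()['moment'])"
```

```text
t: 12.85
ee_pos: [0.5513, -0.1901, 0.0171]
ee_rot: [179.3, -0.2, 99.3]
wrist_force: [-0.6, 0.1, -0.6]
gripper_width: 0.0165
t: 13.15
ee_pos: [0.5517, -0.1902, 0.0146]
ee_rot: [179.3, -0.2, 99.2]
wrist_force: [0.1, 0.8, -1.2]
gripper_width: 0.0169
[ 0.03203456  0.0910867  -0.03988253]
```

```bash
python3 -m pendant '[{"x":0,"y":0,"z":0.2,"yaw":0,"claw":0.5},{"x":0,"y":0,"z":0.4,"yaw":0,"claw":0.5},{"x":0,"y":0,"z":0.4,"yaw":0,"claw":0.5}]'; python3 -m pendant '[{"x":0,"y":0,"z":0.1,"yaw":0,"claw":0.5},{"x":0,"y":0,"z":0.1,"yaw":0,"claw":0.5}]'; python3 -c "
from h import *
print(read_state()['moment'])"
```

```text
t: 13.45
ee_pos: [0.5516, -0.1902, 0.0103]
ee_rot: [179.3, -0.2, 99.2]
wrist_force: [0.3, 0.7, -1.6]
gripper_width: 0.0171
t: 13.65
ee_pos: [0.5517, -0.1901, 0.0095]
ee_rot: [179.3, -0.2, 99.3]
wrist_force: [-0.7, -0.2, 0.1]
gripper_width: 0.0166
[-0.0253989   0.09268016  0.03810856]
```

```bash
python3 -m pendant '[{"x":0,"y":0,"z":0,"yaw":0,"claw":2.5},{"x":0,"y":0,"z":0,"yaw":0,"claw":4.5},{"x":0,"y":0,"z":0,"yaw":0,"claw":5},{"x":0,"y":0,"z":0,"yaw":0,"claw":5},{"x":0,"y":0,"z":-3,"yaw":0,"claw":5},{"x":0,"y":0,"z":-7,"yaw":0,"claw":5},{"x":0,"y":0,"z":-11,"yaw":0,"claw":7},{"x":0,"y":0,"z":-14,"yaw":0,"claw":7}]' 40; python3 -c "
from h import *
to(.524,-.405,.15,146)"
```

```text
t: 14.45
ee_pos: [0.5507, -0.1908, 0.1521]
ee_rot: [179.1, -0.1, 99.3]
wrist_force: [0.6, -0.4, -0.4]
gripper_width: 0.0697
rel cm [-20.71  -6.08   0.08] yaw -0.816 | now [ 0.5507 -0.1908  0.1521] [ 1.7914e+02 -1.0000e-01  9.9260e+01] q [34. 13.] t 14.45
```

```bash
python3 -m pendant '[{"x":-4,"y":-1.2,"z":0,"yaw":-0.12,"claw":7},{"x":-8,"y":-2.4,"z":0,"yaw":-0.24,"claw":7},{"x":-12,"y":-3.6,"z":0,"yaw":-0.37,"claw":7},{"x":-16,"y":-4.7,"z":0,"yaw":-0.5,"claw":7},{"x":-20.7,"y":-6.1,"z":0,"yaw":-0.63,"claw":7},{"x":-20.7,"y":-6.1,"z":0,"yaw":-0.76,"claw":7},{"x":-20.7,"y":-6.1,"z":0,"yaw":-0.816,"claw":7},{"x":-20.7,"y":-6.1,"z":2,"yaw":-0.816,"claw":7}]'; python3 -c "
from h import *
to(.524,-.405,.06,146)"
```

```text
t: 15.25
ee_pos: [0.5255, -0.4064, 0.133]
ee_rot: [179.3, 0.9, 146.0]
wrist_force: [0.4, -0.2, 1.1]
gripper_width: 0.0702
rel cm [ 0.32 -0.06  7.29] yaw -0.0 | now [ 0.5255 -0.4064  0.133 ] [179.31   0.87 145.97] q [56. 74.] t 15.25
```

```bash
python3 -c "
from h import *
c=camera('top'); th=np.radians(-34.07); B=np.array([.524,-.405]); M=np.array([[np.cos(th),np.sin(th)],[-np.sin(th),np.cos(th)]])
for n,u,v,z in [('chip',444.6,225.3,.008),('cap',437.5,228.9,.012),('chip2',451.5,259.5-9.5,.008),('cap2',459.2,246.1,.012),('sink',449.4,239-1.5,.027),('hole',432.6,235.8,.005)]: print(n,(M@(pix(c,u,v,z)[:2]-B)*1000).round(1))
# pins
im=c['pixels'].astype(float); g=im[182:222,218:252]
d=cv2.GaussianBlur(g,(3,3),0); s=d[:,:,0]-d[:,:,2]
np.set_printoptions(linewidth=200)
i=np.argsort(-s.ravel())[:14]; print([(int(218+k%34),int(182+k//34),int(s.ravel()[k])) for k in i], np.median(s))
"
```

```text
chip [23.7 30.7]
cap [ 0.2 40.9]
chip2 [-22.4 -29.5]
cap2 [  0.6 -39.5]
sink [-1.6  0.3]
hole [-24.   38.8]
[(243, 214, 6), (226, 190, 4), (243, 215, 4), (242, 214, 4), (226, 191, 2), (227, 190, 2), (242, 215, 2), (227, 191, 1), (244, 214, 0), (243, 213, 0), (226, 189, 0), (225, 190, 0), (244, 215, 0), (240, 205, 0)] -9.8125
```

```bash
python3 -m pendant '[{"x":0.3,"y":-0.06,"z":2,"yaw":0,"claw":4},{"x":0.3,"y":-0.06,"z":4,"yaw":0,"claw":4},{"x":0.3,"y":-0.06,"z":6,"yaw":0,"claw":4},{"x":0.3,"y":-0.06,"z":7.5,"yaw":0,"claw":4},{"x":0.3,"y":-0.06,"z":7.5,"yaw":0,"claw":4},{"x":0.3,"y":-0.06,"z":7.5,"yaw":0,"claw":4}]' 40; python3 -c "
from h import *
to(.524,-.405,.013,145.95)
c=camera('top')
im=c['pixels'].astype(float);d=cv2.GaussianBlur(im,(3,3),0); s=np.clip(d[:,:,0]-d[:,:,2]+6,0,None)
P=[]
for u,v in[(226,190),(243,214)]:
  w=s[v-2:v+4,u-2:u+3] if 0 else s[v-2:v+3,u-2:u+3]; yy,xx=np.mgrid[v-2:v+3,u-2:u+3]; uv=((w*xx).sum()/w.sum(),(w*yy).sum()/w.sum()); P.append(pix(c,*uv,.038)); print(uv,P[-1])
m=(P[0]+P[1])/2; dd=P[1]-P[0]; print('seat',m,'len',np.hypot(*dd[:2]),'yaw',np.degrees(np.arctan2(dd[1],dd[0])-np.arctan2(-76,48)))
"
```

```text
t: 15.9
ee_pos: [0.5212, -0.4029, 0.0531]
ee_rot: [179.3, 0.4, 146.0]
wrist_force: [0.2, 0.6, 1.1]
gripper_width: 0.04
rel cm [-0.32 -0.06  4.01] yaw 0.001 | now [ 0.5212 -0.4029  0.0531] [179.3    0.38 145.99] q [55. 71.] t 15.9
(np.float64(226.22898799313893), np.float64(190.33876500857633)) [0.59344069 0.26774335 0.038     ]
(np.float64(242.86785714285713), np.float64(214.29910714285714)) [0.52691575 0.20829542 0.038     ]
seat [0.56017822 0.23801939 0.038     ] len 0.08921672869290201 yaw -80.4910751553142
```

```bash
python3 -m pendant '[{"x":-0.3,"y":-0.06,"z":1.5,"yaw":0,"claw":4},{"x":-0.3,"y":-0.06,"z":3,"yaw":0,"claw":4},{"x":-0.3,"y":-0.06,"z":4,"yaw":0,"claw":4},{"x":-0.3,"y":-0.06,"z":4,"yaw":0,"claw":4},{"x":-0.3,"y":-0.06,"z":4,"yaw":0,"claw":4}]' 40; python3 -m pendant '[{"x":0,"y":0,"z":0,"yaw":0,"claw":3},{"x":0,"y":0,"z":0,"yaw":0,"claw":2},{"x":0,"y":0,"z":0,"yaw":0,"claw":2},{"x":0,"y":0,"z":0,"yaw":0,"claw":2},{"x":0,"y":0,"z":0,"yaw":0,"claw":1.5}]' 40
```

```text
t: 16.45
ee_pos: [0.5242, -0.4049, 0.0132]
ee_rot: [179.3, 0.4, 146.0]
wrist_force: [0.3, 0.7, 0.5]
gripper_width: 0.0402
t: 16.95
ee_pos: [0.5246, -0.4051, 0.0138]
ee_rot: [179.3, 0.5, 146.0]
wrist_force: [0.3, -0.3, 2.7]
gripper_width: 0.0247
```

```bash
python3 -m pendant '[{"x":0,"y":0,"z":-1,"yaw":0,"claw":1.5},{"x":0,"y":0,"z":-4,"yaw":0,"claw":1.5},{"x":0,"y":0,"z":-8,"yaw":0,"claw":1.5},{"x":0,"y":0,"z":-12,"yaw":0,"claw":1.5},{"x":0,"y":0,"z":-13,"yaw":0,"claw":1.5},{"x":0,"y":0,"z":-13,"yaw":0,"claw":1.5}]' 60; python3 -c "
from h import *
to(.58,-.05,.145,99.1)"
```

```text
t: 17.55
ee_pos: [0.5235, -0.4063, 0.146]
ee_rot: [179.3, 0.7, 146.0]
wrist_force: [0.2, -0.6, -1.2]
gripper_width: 0.0244
rel cm [15.25 32.69  0.3 ] yaw 0.818 | now [ 0.5235 -0.4063  0.146 ] [179.32   0.68 145.98] q [57. 74.] t 17.55
```

```bash
python3 -m pendant '[{"x":1.9,"y":4,"z":0,"yaw":0.1,"claw":1.5},{"x":3.8,"y":8.1,"z":0,"yaw":0.2,"claw":1.5},{"x":5.7,"y":12.2,"z":0,"yaw":0.3,"claw":1.5},{"x":7.6,"y":16.3,"z":0,"yaw":0.4,"claw":1.5},{"x":9.5,"y":20.4,"z":0,"yaw":0.5,"claw":1.5},{"x":11.4,"y":24.5,"z":0,"yaw":0.6,"claw":1.5},{"x":13.3,"y":28.6,"z":0,"yaw":0.7,"claw":1.5},{"x":15.2,"y":32.7,"z":0,"yaw":0.818,"claw":1.5}]'; python3 -c "
from h import *
to(.563,.218,.15,99.1)"
```

```text
t: 18.35
ee_pos: [0.5787, -0.0488, 0.1457]
ee_rot: [179.3, -0.1, 98.8]
wrist_force: [1.0, -0.6, -0.8]
gripper_width: 0.0244
rel cm [26.6   2.56 -0.36] yaw -0.005 | now [ 0.5787 -0.0488  0.1457] [ 1.793e+02 -8.000e-02  9.884e+01] q [21. -3.] t 18.35
```

```bash
python3 -m pendant '[{"x":4,"y":0.4,"z":0,"yaw":0,"claw":1.5},{"x":8,"y":0.8,"z":0,"yaw":0,"claw":1.5},{"x":12,"y":1.2,"z":0,"yaw":0,"claw":1.5},{"x":16,"y":1.6,"z":0,"yaw":0,"claw":1.5},{"x":20,"y":2,"z":0,"yaw":0,"claw":1.5},{"x":24,"y":2.4,"z":0,"yaw":0,"claw":1.5},{"x":26.6,"y":2.56,"z":0,"yaw":0,"claw":1.5},{"x":26.6,"y":2.56,"z":0,"yaw":0,"claw":1.5}]'; python3 -c "
from h import *
to(.5602,.238,.08,99.1)"
```

```text
t: 19.15
ee_pos: [0.5601, 0.2231, 0.1444]
ee_rot: [179.5, -0.2, 99.3]
wrist_force: [-0.3, 0.1, -1.3]
gripper_width: 0.0244
rel cm [1.44 0.19 6.45] yaw 0.003 | now [0.5601 0.2231 0.1444] [179.51  -0.23  99.28] q [ -4. -30.] t 19.15
```

```bash
python3 -m pendant '[{"x":1.4,"y":0.2,"z":1.5,"yaw":0,"claw":1.5},{"x":1.4,"y":0.2,"z":3,"yaw":0,"claw":1.5},{"x":1.4,"y":0.2,"z":4.5,"yaw":0,"claw":1.5},{"x":1.4,"y":0.2,"z":5.8,"yaw":0,"claw":1.5},{"x":1.4,"y":0.2,"z":5.8,"yaw":0,"claw":1.5}]'; python3 -c "
from h import *
to(.5602,.238,.0438,99.1)
a=camera('top');b=camera('side')
o=np.zeros((470,800,3),np.uint8)
o[:470,:400]=tile(np.ascontiguousarray(a['pixels'][:,:,::-1]),195,150,80,94,5)[:470,:400]
o[:470,400:]=tile(np.ascontiguousarray(b['pixels'][:,:,::-1]),245,80,80,94,5)[:470,:400]
cv2.imwrite('pics/p8.png',o)"
```

```text
t: 19.65
ee_pos: [0.559, 0.2351, 0.0836]
ee_rot: [179.8, -0.1, 99.2]
wrist_force: [-0.2, -0.2, -1.7]
gripper_width: 0.0241
rel cm [0.26 0.15 3.98] yaw 0.002 | now [0.559  0.2351 0.0836] [ 1.7981e+02 -1.1000e-01  9.9190e+01] q [ -7. -34.] t 19.65
```

View pics/p8.png

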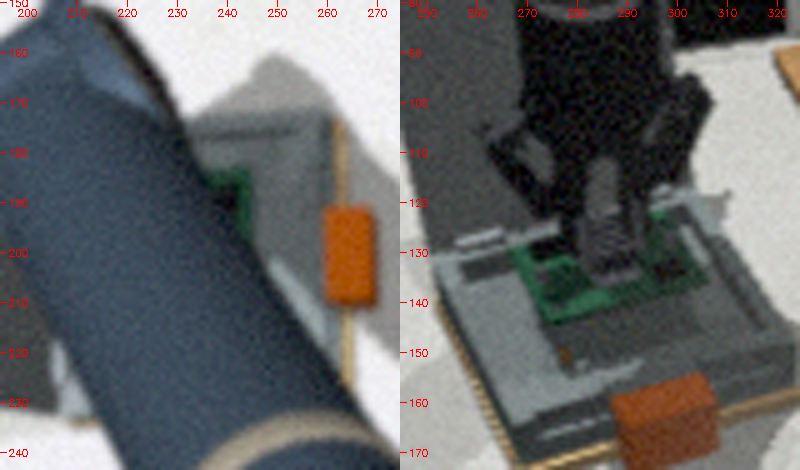

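```bash
python3 - <<'E'
from h import *
from scipy.optimize import least_squares
a=camera('top');b=camera('side')
L=np.array([(-35,-50,5),(-35,50,5),(-35,-50,0),(-35,50,0),(35,50,5)])/1000
def X(p):
    c,s=np.cos(p[2]),np.sin(p[2]); return L@np.array([[c,-s,0],[s,c,0],[0,0,1]]).T+[p[0],p[1],.0698]
p0=np.array([.559,.2351,np.radians(99.2)])
print('pred top',proj(a,X(p0))[[0]].round(1),'side',proj(b,X(p0)).round(1).tolist())
for m,pb in (('bottom',[(306.1,135.9),(273.5,143.9)]),('top',[(306.1,135.9),(273.5,143.9)])):
    i=[2,3] if m=='bottom' else [0,1]
    f=lambda p:np.r_[(proj(a,X(p))[0]-(244.5,183.5)),(proj(b,X(p))[i+[4]]-(pb+[(266.9,129.9)])).ravel()]
    r=least_squares(f,p0); print(m,r.x[:2].round(4),np.degrees(r.x[2]).round(2),r.fun.round(1))
E
```

```text
pred top [[244.7 182.8]] side [[305.8, 135.7], [273.3, 144.7], [305.9, 137.0], [273.5, 146.0], [265.7, 130.1]]
bottom [0.5608 0.2385] 97.2 [-0.2 -1.  -0.1  0.8 -0.2  1.  -0.6 -1. ]
top [0.5603 0.2361] 97.58 [ 0.4 -0.9 -0.  -0.1 -0.2  0.2 -0.7 -0.4]
```

The board hangs level and centred in the cavity. Its front corner (244.5,183.5 top; 273.5,144 side) is within about 0.7 px of the pose predicted from the grip. I'll lower it to just above the pins.

```bash
python3 -m pendant '[{"x":0.26,"y":0.13,"z":0.8,"yaw":0,"claw":1.5},{"x":0.26,"y":0.13,"z":1.6,"yaw":0,"claw":1.5},{"x":0.26,"y":0.13,"z":2.4,"yaw":0,"claw":1.5},{"x":0.26,"y":0.13,"z":2.4,"yaw":0,"claw":1.5},{"x":0.26,"y":0.13,"z":2.4,"yaw":0,"claw":1.5}]'; python3 -c "
from h import *
to(.5600,.2378,.0535,99.1);print(read_state()['moment'])"
```

```text
t: 20.35
ee_pos: [0.5617, 0.2403, 0.0627]
ee_rot: [179.5, -0.2, 99.3]
wrist_force: [-0.1, -0.6, -0.7]
gripper_width: 0.024
rel cm [-0.22 -0.22  0.92] yaw 0.003 | now [0.5617 0.2403 0.0627] [179.49  -0.24  99.26] q [ -8. -35.] t 20.35
[ 0.02705576 -0.00202374 -0.01773454]
```

```bash
python3 -m pendant '[{"x":-0.2,"y":-0.2,"z":0.2,"yaw":0,"claw":1.5},{"x":-0.2,"y":-0.2,"z":0.4,"yaw":0,"claw":1.5},{"x":-0.2,"y":-0.2,"z":0.4,"yaw":0,"claw":1.5},{"x":-0.2,"y":-0.2,"z":0.4,"yaw":0,"claw":1.5}]'; python3 -c "
from h import *
to(.5600,.2378,.0535,99.1)"
```

```text
t: 20.75
ee_pos: [0.5601, 0.2381, 0.0588]
ee_rot: [179.5, -0.2, 99.3]
wrist_force: [0.4, 0.4, -2.0]
gripper_width: 0.0241
rel cm [-0.02 -0.02  0.53] yaw 0.003 | now [0.5601 0.2381 0.0588] [179.48  -0.24  99.26] q [ -8. -35.] t 20.75
```

```bash
python3 -m pendant '[{"x":0,"y":0,"z":0.2,"yaw":0,"claw":1.5},{"x":0,"y":0,"z":0.4,"yaw":0,"claw":1.5},{"x":0,"y":0,"z":0.4,"yaw":0,"claw":1.5}]';python3 -m pendant '[{"x":0,"y":0,"z":0.2,"yaw":0,"claw":1.5},{"x":0,"y":0,"z":0.3,"yaw":0,"claw":1.5},{"x":0,"y":0,"z":0.3,"yaw":0,"claw":1.5}]'; python3 -c "
from h import *
print(read_state()['moment'])"
```

```text
t: 21.05
ee_pos: [0.56, 0.238, 0.0544]
ee_rot: [179.5, -0.2, 99.3]
wrist_force: [0.3, 0.3, -1.1]
gripper_width: 0.0244
t: 21.35
ee_pos: [0.5599, 0.2379, 0.0512]
ee_rot: [179.5, -0.2, 99.3]
wrist_force: [0.2, -0.7, -1.1]
gripper_width: 0.0242
[ 0.04931669  0.01020804 -0.03802389]
```

The board is already 4.6 mm below the pin tops with no force, so the pins are in the holes.

```bash
python3 -m pendant '[{"x":0,"y":0,"z":0.2,"yaw":0,"claw":1.5},{"x":0,"y":0,"z":0.4,"yaw":0,"claw":1.5},{"x":0,"y":0,"z":0.5,"yaw":0,"claw":1.5},{"x":0,"y":0,"z":0.5,"yaw":0,"claw":1.5}]';python3 -m pendant '[{"x":0,"y":0,"z":0.1,"yaw":0,"claw":1.5},{"x":0,"y":0,"z":0.2,"yaw":0,"claw":1.5},{"x":0,"y":0,"z":0.2,"yaw":0,"claw":1.5}]';python3 -m pendant '[{"x":0,"y":0,"z":0.1,"yaw":0,"claw":1.5},{"x":0,"y":0,"z":0.1,"yaw":0,"claw":1.5}]'; python3 -c "
from h import *
print(read_state()['moment'])"
```

```text
t: 21.75
ee_pos: [0.5598, 0.2378, 0.0459]
ee_rot: [179.6, -0.2, 99.3]
wrist_force: [-0.1, -0.2, -1.0]
gripper_width: 0.0243
t: 22.05
ee_pos: [0.5598, 0.238, 0.0442]
ee_rot: [179.6, -0.2, 99.3]
wrist_force: [-1.4, -0.7, 1.1]
gripper_width: 0.024
t: 22.25
ee_pos: [0.5598, 0.2381, 0.0439]
ee_rot: [179.5, -0.2, 99.3]
wrist_force: [-2.3, -0.3, 4.7]
gripper_width: 0.0245
[-0.3661107   0.38842042 -0.01402847]
```

The board meets the floor at TCP z = .0439, where I predicted .0438. Releasing now.

```bash
python3 -m pendant '[{"x":0,"y":0,"z":-0.05,"yaw":0,"claw":2.8},{"x":0,"y":0,"z":-0.05,"yaw":0,"claw":3.5},{"x":0,"y":0,"z":-0.05,"yaw":0,"claw":4},{"x":0,"y":0,"z":-0.05,"yaw":0,"claw":4},{"x":0,"y":0,"z":-2,"yaw":0,"claw":4},{"x":0,"y":0,"z":-5,"yaw":0,"claw":4},{"x":0,"y":0,"z":-9,"yaw":0,"claw":4},{"x":0,"y":0,"z":-13,"yaw":0,"claw":4}]' 40; python3 -m pendant '[{"x":-4,"y":0,"z":0,"yaw":0,"claw":4},{"x":-8,"y":0,"z":-2,"yaw":0,"claw":4},{"x":-12,"y":0,"z":-2,"yaw":0,"claw":4},{"x":-16,"y":0,"z":-2,"yaw":0,"claw":4},{"x":-20,"y":0,"z":-2,"yaw":0,"claw":4},{"x":-24,"y":2,"z":-2,"yaw":0,"claw":4},{"x":-28,"y":5,"z":-2,"yaw":0,"claw":4},{"x":-32,"y":5,"z":-2,"yaw":0,"claw":4}]'; python3 -m pendant '[{"x":-4,"y":0,"z":0,"yaw":0,"claw":4},{"x":-8,"y":0,"z":0,"yaw":0,"claw":4},{"x":-12,"y":0,"z":0,"yaw":0,"claw":4},{"x":-16,"y":0,"z":0,"yaw":0,"claw":4},{"x":-20,"y":0,"z":0,"yaw":0,"claw":4},{"x":-24,"y":0,"z":0,"yaw":0,"claw":4},{"x":-28,"y":0,"z":0,"yaw":0,"claw":4},{"x":-28,"y":0,"z":0,"yaw":0,"claw":4}]'; python3 -c "
from h import *
a=camera('top');b=camera('side')
o=np.zeros((600,800,3),np.uint8)
o[:300,:]=tile(np.ascontiguousarray(a['pixels'][:,:,::-1]),170,155,260,97,3)[:300,:800] if 0 else cv2.resize(tile(np.ascontiguousarray(a['pixels'][:,:,::-1]),170,155,260,97,4),(800,300))
o[300:,:300]=cv2.resize(tile(np.ascontiguousarray(b['pixels'][:,:,::-1]),235,90,100,100,4),(300,300))
o[300:,300:600]=cv2.resize(tile(np.ascontiguousarray(b['pixels'][:,:,::-1]),275,210,100,100,4),(300,300))
cv2.imwrite('pics/p9.png',o)"
```

```text
t: 23.05
ee_pos: [0.5584, 0.2373, 0.1748]
ee_rot: [179.6, -0.2, 99.3]
wrist_force: [0.8, -0.2, 0.8]
gripper_width: 0.0398
t: 23.85
ee_pos: [0.6621, -0.0715, 0.1939]
ee_rot: [179.5, -0.2, 99.3]
wrist_force: [0.6, -0.3, -0.8]
gripper_width: 0.0401
t: 24.65
ee_pos: [0.7054, -0.3571, 0.1911]
ee_rot: [179.6, 0.0, 98.7]
wrist_force: [-0.2, -0.1, -0.4]
gripper_width: 0.0397
```

View pics/p9.png

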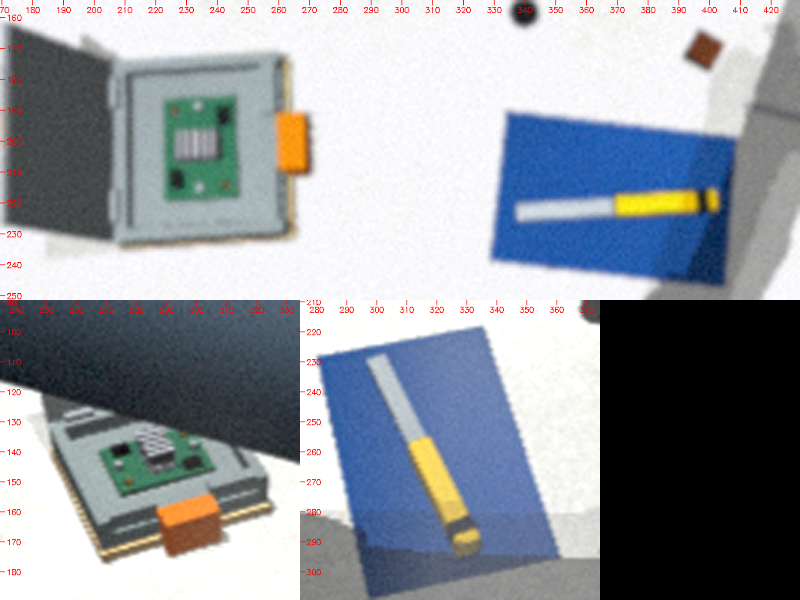

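The board sits over both pins, with brass showing in both holes at about (226,190) and (243,214). The cover is open, the blade lies flat on the mat, and the gripper is clear. Handing in.

```bash
python3 -c "
from bench import *
print(read_state()['t'],sign_off())"
```

```text
the job is handed in; nothing more can be done
24.75 None
```

The job is done and handed in at 24.75 s; the sign-off gave no verdict. I levered the cover open with the blade, laid the blade back on the mat, and lowered the board over both pins before letting go.

**Last checks**
- **Cover:** it stands well past upright in the final top picture. The blade tip's final position during the push puts it at about 110° (1.9 rad); I did not measure the angle directly.
- **Blade:** it lies flat, with its whole length on the mat, and the gripper is clear of it.
- **Board:** it met the nest floor at tool height 43.9 mm, against 43.8 mm predicted. The highest force read while lowering was about 5 N. Brass shows in both holes.
- **Robot:** the gripper is clear of everything, and none of the moves went near a bystander. The final picture did not cover all the bystanders.

**Disagreements**
- **Nest angle:** the box fit gave 98.7° and the pins gave 99.5°. I lowered the board at about 99.3°, well within the 0.1 rad allowed.
- **Board angle in the grip:** just above the nest, a rough image fit gave 97–98° against 99.2° from the gripper. I went with the gripper value, and the board went over the pins without resistance.

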